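# Advance the board carriers through the test tray

## Robot

A 7-joint arm with a two-finger parallel gripper is mounted at the origin on the work surface. World frame = base frame: x ahead of the robot, y to its left, z up, the work surface at z = 0. Lengths are in m, angles in rad, forces in N, time in s.
With the tool pointing down it reaches from about 0.4 to 0.85 m from the base axis. Payload 10.4 kg.
Tool frame: the origin (TCP) lies midway between the tips of the shut fingers; the grasp point (between the pads) lies 19 mm behind it; z points along the fingers, y is the line along which they close (so a half turn about z gives the same grasp; the last joint's range is limited). The gripper opens to 85 mm and grips with 20 to 120 N. Pads are 22 mm wide; open, the fingers measure 114 mm over their backs; the gripper's body (76 mm by 85 mm) begins 54 mm behind the grasp point. The pads swing forward as they close: fully open they stand 13 mm farther back than shut.
Start: joints at [1.143, 0.332, -0.065, 1.46, 0.022, 1.35, -0.088], TCP at [0.246, -0.575, 0.231] pointing down, gripper open.
Joint ranges: [-2.6, 2.6], [-0.5, 2.12], [-1.47, 1.34], [0.16, 2.42], [-1.27, 4.41], [0.06, 2.06], [-2.6, 2.6]. Speed limits (rad/s): [2.22, 2.22, 2.79, 2.79, 3.14, 3.14, 3.14].

## Interface

Orientations are given as a unit quaternion [x, y, z, w].
In Python, from workcell import get_obs, camera, camera_params, hand_in gives the robot as it stands.
- The arm moves only by the tool carry_out, never from a script. Its argument "commands" is a list that holds one entry, the list of rows, each a list of 6 numbers: the shift along the tool's x, y, z in units of 40 mm (1.0 is 40 mm), then the turn, a rotation vector about the tool's x, y, z in units of 6 degrees (1.0 is 6 degrees). In form: [[[x, y, z, ax, ay, az], ...]]. A call has 1 to 20 rows; each row shifts and turns the commanded pose from where the row before left it, along the tool's axes as they then stand; what a row does not reach is not made up. A row lasts 1/12 s, in which the tool goes at most 41.7 mm and 7.16 degrees, less where a joint would pass 70% of its speed; a pose out of reach is approached as far as the arm can. A call is refused whole if a number of a shift passes 1 or a number of a turn 1, either way. A call with a gripper value outside its range is refused whole. "hand" is the closure, from -1 (fully open) to 1 (shut), set as the call begins (left out, the last holds). The fingers move at their own pace and stop on an object; "force" is the grip in N (left out, the last holds). Time passes only in rows, so rows that do not move let the fingers close. It gives the time, the measured TCP pose, the force, the opening and the grip force at its end, in the units of the state.
- get_obs(): the state, without advancing time (a new reading comes with each control period).
- camera(name): name is "scene" or "top"; returns the picture (420x560x3 uint8, red, green, blue); there is no depth.
- camera_params(name): a dict with "mtx" (3x3 intrinsics, pixels), "R" (3x3) and "t" (3): a world point X has camera coordinates R X + t. Camera axes: x right, y down, z forward; pixel columns grow to the right and rows downward; lengths in m; the calibration is good to about 2 mm. A picture is of the moment at which its call begins. camera_params takes no time and is no camera call.
- hand_in(): hands the job in; it is judged then, once.
The state is a dict: "clock": time; "joint_pos": joint angles; "joint_velocities": joint speeds; "tau": joint torques, N m; "position": TCP position; "ee_rot": TCP orientation; "ft_force": force on the tool from outside, world axes, zero at the start; "torque": the same for the moment, N m; "grip_width": opening from 0.0 (shut) to 1.0 (fully open); "grasp_force": force on a finger pad.
Only numpy, scipy, OpenCV 4.12 (cv2) and the standard library are available. Lean on these libraries where they do the work, as an engineer would, in place of code of your own. Each camera call takes 0.05 s, during which the arm holds its last target. There are 200 camera calls.

## Task

On the test tray, slide the green carrier sideways out of the bay in front of the red contact head into the empty bay beside it, then slide the red carrier up to the head, press it against the brass sprung pad with about 10 N for half a second and leave it in that bay, and finally slide the blue carrier sideways fully into the bay the red one left. Slide the carriers one at a time in that order without lifting them, handle them gently, never forcing them against the pad or the tray walls, and leave everything else alone.

Things in the scene. Friction and masses are not known exactly. Their poses are not given: they have to be found in the camera images.
- tray: fixed tray: dark plate 6 mm thick, aluminium wall (8 mm thick, top 16 mm over the bench) round 2 x 2 open bays. Origin: middle of the bays, on the bench; x towards the head side, y left. Free inside the wall: x -74 to +71, y -66 to +66 mm. Bay centre lines y = +33 and -33 mm; carriers in front bays have their centre near x = -41 mm, in back bays at x = 20 mm or more. No walls between bays
- head: contact head fixed on the tray plate behind the left or right back bay: red box 50 x 56 x 24 mm, small green lamp on top. Origin: centre of its underside, on its bay's centre line at tray x = 120 mm; axes as the tray's. Facing -x it carries the brass sprung pad (point head_pad)
- head_pad (a point): fixed point on the head, tray x = 63 mm, 21.5 mm over the bench: rearmost place of the free face of the brass pad (36 x 9 mm, above the back wall). The face really stands 0 to 10 mm before it (-x), set anew each time and not reported: feel for it. The pad gives from 2 N, then 4 N per mm, hard stop after 5 mm. Wanted 5 to 16 N for 0.4 s, never over 20 N. Damped, it eases a released carrier back
- cover: plain grey cover block 50 x 56 x 24 mm fixed behind the other back bay (empty at the start). Origin: centre of its underside, tray x = 120 mm, on that bay's centre line; axes as the tray's
- green: carrier: green plastic block 60 x 60 x 20 mm with an upright black round post (18 mm diameter, 40 mm tall, a green ring near its top) on the middle of its top. Origin: centre of its underside. About 0.25 kg. Loose; grip it gently (20 N), as it is forced if squeezed against the wall; slides easily on the floor (friction about 0.15), at the start in the back bay before the head, just clear of the pad
- red: carrier: red plastic block 60 x 60 x 20 mm with an upright black round post (18 mm diameter, 40 mm tall, a red ring near its top) on the middle of its top. Origin: centre of its underside. About 0.25 kg. Loose; grip it gently (20 N), as it is forced if squeezed against the wall; slides easily on the floor (friction about 0.15), at the start in the front bay on the head's side
- blue: carrier: blue plastic block 60 x 60 x 20 mm with an upright black round post (18 mm diameter, 40 mm tall, a blue ring near its top) on the middle of its top. Origin: centre of its underside. About 0.25 kg. Loose; grip it gently (20 N), as it is forced if squeezed against the wall; slides easily on the floor (friction about 0.15), at the start in the front bay on the cover's side
- spare: bystander, to be left alone: grey carrier of the same size on the bench left of the tray; origin at the centre of its underside
- screwdriver: bystander, to be left alone: orange screwdriver on the bench right of the tray; origin under its middle
- meter: bystander, to be left alone: red and black multimeter 150 x 75 x 36 mm lying on the left; origin at the centre of its underside
- pliers: bystander, to be left alone: red handled pliers 190 mm long lying on the right; origin near the joint
- jar: bystander, to be left alone: closed jar 60 mm wide, 75 mm tall, on the left; origin at the centre of its underside
- mug: bystander, to be left alone: white mug 76 mm wide, 90 mm tall, on the right; origin at the centre of its underside
- tape: bystander, to be left alone: yellow disc-shaped roll 80 mm wide, 20 mm tall, near right; origin at the centre of its underside
Things that resemble listed ones, but are neither listed nor needed, are in the scene too. What is shaped like the blue but pink is not meant. Of the things that look like the red, the larger one is meant.

How it is judged:
On the way, in this order (a step that is already met when the one before it is completed fails the run):
1. the green carrier lies in the bay before the grey cover (y of green in the frame of cover between -0.0045 and 0.0045 m and x of green in the frame of tray above 0.017 m), for 0.2 s.
2. the red carrier, in the bay before the head, is pressed against the pad with 5 to 16 N (y of red in the frame of head between -0.0045 and 0.0045 m and x of red in the frame of tray above 0.019 m and contact force between red and head between 5 and 16 N), for 0.4 s.
3. the blue carrier lies in the front bay on the head's side (y of blue in the frame of head between -0.0045 and 0.0045 m and x of blue in the frame of tray below -0.036 m), for 0.2 s.
At the end, for the whole second after the job is handed in: Green in the back bay before the cover, red in the back bay before the head, blue in the front bay that red left: each within 4.5 mm of its bay's centre line, green over 17 mm and red over 19 mm behind the tray origin, blue over 36 mm before it; all flat on the floor (3 mm), released, at rest (all of step 1 and all of step 3 and y of red in the frame of head between -0.0045 and 0.0045 m and x of red in the frame of tray above 0.019 m and z of each of green, red, blue in the frame of tray below 0.009 m and linear speed of each of green, red, blue below 0.01 m/s); the robot touches nothing.
It fails at once if a carrier is lifted more than 8 mm off the tray floor (z of any of green, red, blue in the frame of tray above 0.014 m).
It fails at once if a carrier is pressed against the head's pad with more than 20 N (contact force between any of green, red, blue and head above 20 N).
It fails at once if a carrier is forced against the tray with more than 30 N (contact force between any of green, red, blue and tray above 30 N).
It fails at once if a bystander is moved more than 20 mm (distance of any of spare, screwdriver, meter, pliers, jar, mug, tape from where it was at the start of the episode above 0.02 m).
It also fails if it takes over 72 s, if anything falls off the work surface, if the arm or the gripper's body presses on something with over 40 N, if the wrist force passes 120 N, or if a joint passes its speed limit or range.

## Working session

There is one attempt and no reset: what is moved stays moved. The work goes in short steps, Python scripts to look and compute and a tool call to move; the robot and the scene stay as the last step left them, time stands still between calls to the robot, and variables do not carry over. Pictures are saved under pics/ and viewed, at most 10 in all, crops included, and the job is handed in when it is done.

Besides the shell and the picture viewer there is one more tool, called after ">>>" in YAML: its name, and indented under it one key for each argument. carry_out: Moves the arm, as the interface text tells. Its arguments: {"type":"object","properties":{"commands":{"type":"array"},"hand":{"type":"number"},"force":{"type":"number"}},"required":["commands"]}

```bash
mkdir -p pics; python3 - <<'E'
from workcell import *
import cv2
for n in("scene","top"):
    cv2.imwrite(f"pics/{n}0.png",camera(n)[:,:,::-1]); p=camera_params(n); print(n,p)
o=get_obs(); print(o)
E
```

```text
scene {'mtx': array([[495.55595563,   0.        , 277.91210394],
       [  0.        , 495.55595563, 203.57466193],
       [  0.        ,   0.        ,   1.        ]]), 'R': array([[-0.68706064,  0.7265595 , -0.00767938],
       [ 0.58840273,  0.55015169, -0.59254986],
       [-0.42629791, -0.41163626, -0.80549717]]), 't': array([ 0.37426323, -0.30066038,  1.66675871])}
top {'mtx': array([[512.66072481,   0.        , 286.79303018],
       [  0.        , 512.66072481, 214.37952691],
       [  0.        ,   0.        ,   1.        ]]), 'R': array([[-0.02273225, -0.99971182, -0.0077148 ],
       [-0.97931387,  0.02381908, -0.2009403 ],
       [ 0.20106615,  0.00298739, -0.97957311]]), 't': array([0.00139756, 0.54597077, 1.14417451])}
{'clock': 0.1, 'joint_pos': array([ 1.14342006,  0.33283059, -0.06471534,  1.46084473,  0.02159231,
        1.34987747, -0.08845808]), 'joint_velocities': array([-7.95682827e-04, -1.85493986e-03, -1.57724436e-03, -1.66228104e-03,
       -6.62061309e-05,  5.47787625e-04,  6.72856472e-04]), 'tau': array([ 2.20997630e-03, -6.26740122e+01,  4.94864839e-02, -3.92428422e+01,
        1.63334375e-02,  6.92769274e-03,  3.37365805e-05]), 'position': array([ 0.24601439, -0.57419228,  0.23058785]), 'ee_rot': array([ 9.79581732e-01,  2.01045343e-01, -1.48027770e-04, -6.14953686e-04]), 'ft_force': array([-0.34053953, -0.30958483,  0.55408373]), 'torque': array([-0.00488247, -0.02042275, -0.01756219]), 'grasp_force': 0.0, 'grip_width': 0.9988981400932261}
```

View pics/scene0.png

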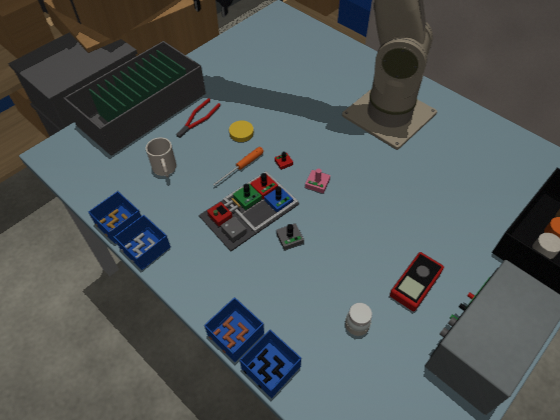

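View pics/top0.png

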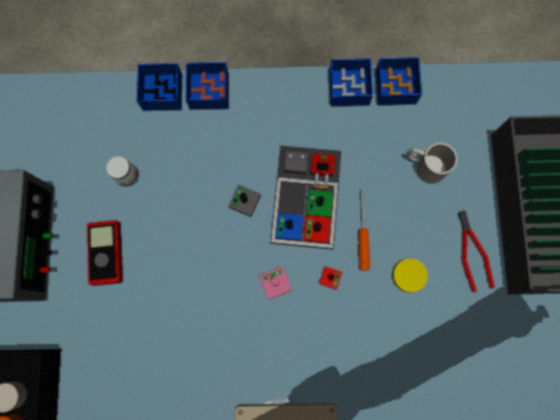

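The top picture shows the tray at about (305,212), with the head at back right (322,163). 
- **Red:** in-tray (317,229), or the small one on the bench (331,278). The larger one in the tray is meant.
- **Blue:** (289,226), or the pink one (275,283). The blue one in the tray is meant.
- **Green:** (319,202) is the only one. The grey spare is at (245,200).

I'll check this in one close crop.

```bash
python3 - <<'E'
import cv2
a=cv2.imread("pics/top0.png")[140:260,260:360]
b=cv2.imread("pics/scene0.png")[165:255,190:310]
cv2.imwrite("pics/topc.png",cv2.resize(a,None,fx=5,fy=5,interpolation=cv2.INTER_CUBIC))
cv2.imwrite("pics/scenec.png",cv2.resize(b,None,fx=6,fy=6,interpolation=cv2.INTER_CUBIC))
E
```

```text
(no output)
```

View pics/topc.png

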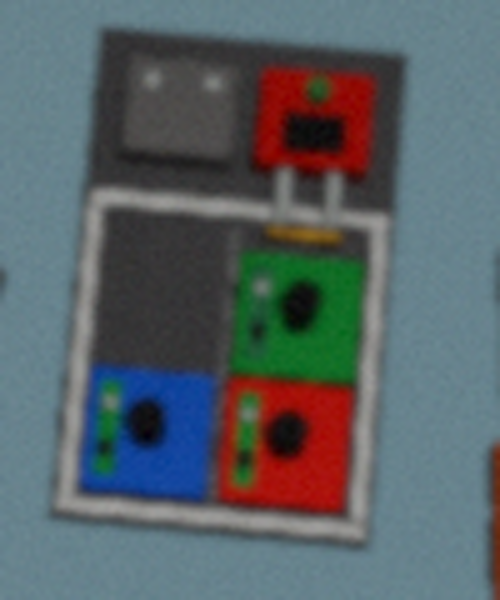

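View pics/scenec.png

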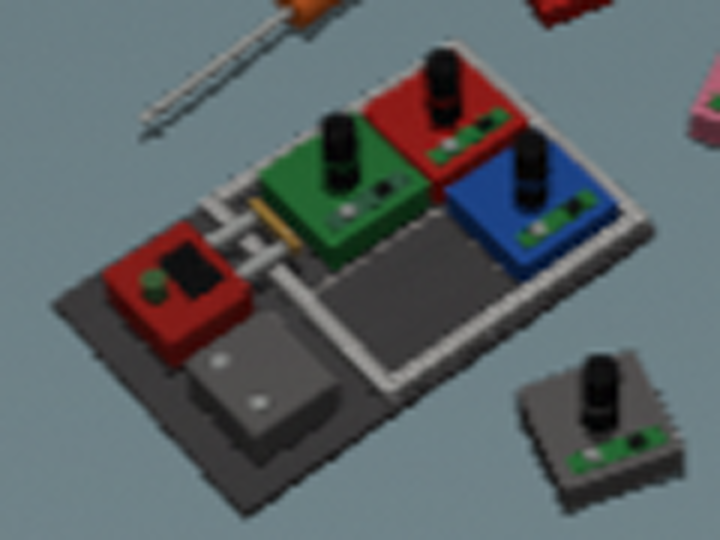

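The crops confirm it: green (in full picture) is at (319,203), red at (317,229) and blue at (289,226), all in the tray. The brass pad is at about (321,187), and the back-left bay is empty.

```bash
cat > h.py <<'E'
import numpy as np,cv2
from scipy.optimize import least_squares
from workcell import *
P={n:camera_params(n) for n in("top","scene")}
def proj(n,X):
    p=P[n]; c=np.atleast_2d(X)@p["R"].T+p["t"]; q=c@p["mtx"].T; return q[:,:2]/q[:,2:]
def ray(n,uv,z):
    p=P[n]; d=p["R"].T@np.linalg.solve(p["mtx"],[*uv,1.]); c=-p["R"].T@p["t"]; return c+d*(z-c[2])/d[2]
def tw(T,pts):
    x,y,a=T; pts=np.atleast_2d(np.array(pts,float)); c,s=np.cos(a),np.sin(a)
    return np.c_[x+c*pts[:,0]-s*pts[:,1],y+s*pts[:,0]+c*pts[:,1],pts[:,2]]
def fit(n,pts,uv):
    f=lambda T:(proj(n,tw(T,pts))-uv).ravel()
    r=least_squares(f,[.55,0,0],loss="soft_l1"); return r.x,r.fun
def inv(T,X):
    a=T[2]; d=np.array(X[:2])-T[:2]; return np.array([np.cos(a)*d[0]+np.sin(a)*d[1],-np.sin(a)*d[0]+np.cos(a)*d[1]])
E
python3 - <<'E'
from h import *
np.set_printoptions(precision=4,suppress=True)
cv=lambda L:(np.array(L)+.5)/5-.5+[260,140]
W=[(.071,.066,.016),(.071,-.066,.016),(-.074,-.066,.016),(-.074,.066,.016),(.079,.074,.016),(.079,-.074,.016)]
T,r=fit("top",W,cv([(105,212),(370,236),(350,520),(76,492),(92,188),(391,213)]));print("tray",T,r)
for k,L in dict(green=[(240,250),(367,258),(357,382),(230,375)],red=[(230,378),(355,385),(346,513),(218,501)],blue=[(88,366),(215,375),(210,500),(80,492)]).items():
    B,r=fit("top",[(.03,.03,.026),(.03,-.03,.026),(-.03,-.03,.026),(-.03,.03,.026)],cv(L)); print(k,B,inv(T,B),abs(r).max())
ps={"g":(300,293),"r":(288,422),"b":(147,410)}
S=cv2.imread("pics/scene0.png")
cs=lambda uv:((uv-[190,165]+.5)*6-.5)
print("scene plate/wall corner pred",cs(proj("scene",tw(T,W))))
print("post tops pred", cs(proj("scene",tw(T,[(.022,-.033,.066),(-.041,-.033,.066),(-.041,.033,.066)]))))
E
```

```text
tray [ 0.5604 -0.0551 -0.1177] [-0.0611 -1.3292  0.6662 -1.2941  0.0331  0.4339 -0.1456  0.9177 -0.3869
  0.0437 -0.0226  0.4483]
green [ 0.5785 -0.0902 -0.1   ] [ 0.0221 -0.0328] 0.57034735498641
red [ 0.516  -0.0827 -0.1092] [-0.0408 -0.0326] 0.5551742746084471
blue [ 0.523  -0.0165 -0.0831] [-0.0417  0.0339] 0.4951206159004755
scene plate/wall corner pred [[394.0034 377.7958]
 [225.1998 204.1682]
 [457.5408  55.432 ]
 [629.7535 216.2036]
 [391.1497 398.1451]
 [202.1075 202.604 ]]
post tops pred [[340.7664 129.7275]
 [444.595   63.2678]
 [532.7318 145.9808]]
```

```bash
cat >> h.py <<'E'
from scipy.spatial.transform import Rotation as Ro
T0=None
def go(target,yaw):
    """units of shift (tool axes) and residual yaw turn (units) from the measured pose"""
    o=get_obs(); R=Ro.from_quat(o["ee_rot"]); d=R.inv().apply(np.array(target)-o["position"])/.04
    Rt=Ro.from_matrix(np.array([[np.cos(yaw),np.sin(yaw),0],[np.sin(yaw),-np.cos(yaw),0],[0,0,-1]]))
    return d.round(3),(np.degrees((R.inv()*Rt).as_rotvec())/6).round(3)
E
python3 - <<'E'
from h import *
np.set_printoptions(precision=4,suppress=True)
cv=lambda L:(np.array(L)+.5)/5-.5+[260,140]
W=[(.071,.066,.006),(.071,-.066,.006),(-.074,-.066,.016),(-.074,.066,.016),(.079,.074,.016),(.079,-.074,.016)]
q=cv([(105,212),(370,236),(350,520),(76,492),(92,188),(391,213)])
T,r=fit("top",W,q);print("tray",T,r)
# joint with carriers tops at tray-aligned known y, free x
t4=lambda x,y:[(x+a,y+b,.026) for a,b in((.03,.03),(.03,-.03),(-.03,-.03),(-.03,.03))]
L=[(240,250),(367,258),(357,382),(230,375),(230,378),(355,385),(346,513),(218,501),(88,366),(215,375),(210,500),(80,492)]
pts=W+t4(.022,-.033)+t4(-.041,-.033)+t4(-.041,.033)
T,r=fit("top",pts,np.r_[q,cv(L)]);print("joint",T,abs(r).max())
print("scene",((proj("scene",tw(T,W))-[190,165]+.5)*6-.5))
g=tw(T,[(.0215,-.033,.20)])[0]; print(g,go(g,T[2]))
E
```

```text
tray [ 0.561  -0.0552 -0.118 ] [ 0.0569 -0.4842  0.3617 -0.4675  0.0466  0.2073 -0.1253  0.6743 -0.3467
 -0.1872  0.0106  0.2355]
joint [ 0.5605 -0.0548 -0.1142] 1.0513728675475136
scene [[396.0313 390.2257]
 [227.3041 217.5064]
 [457.2131  55.7919]
 [630.142  216.1033]
 [392.3197 398.7366]
 [202.3431 203.6867]]
[ 0.5781 -0.09    0.2   ] (array([12.398, -7.855,  0.774]), array([-0.012,  0.004,  4.957]))
```

>>> carry_out:
  commands:
    - [[0, 0, 0, 0, 0, 1], [0, 0, 0, 0, 0, 1], [0, 0, 0, 0, 0, 1], [0, 0, 0, 0, 0, 1], [0, 0, 0, 0, 0, 1]]
  hand: 0.0
  force: 20

```text
clock: 0.52
position: [0.246, -0.5743, 0.2308]
ee_rot: [0.998, -0.062, -0.0, -0.0]
ft_force: [0.7, 0.6, 0.3]
grip_width: 0.501
grasp_force: 0.0
```

```bash
cat >> h.py <<'E'
T0=np.array([.5606,-.0550,-.1155])
def at(x,y,z): return go(tw(T0,[(x,y,z)])[0],T0[2])
E
python3 -c "
from h import *
print(at(.0215,-.033,.15))"
```

```text
(array([  6.743, -13.034,   2.027]), array([-0.007,  0.004, -0.081]))
```

>>> carry_out:
  commands:
    - [[0.3, -0.6, 0, 0, 0, -0.08], [0.4, -0.77, 0, 0, 0, 0], [0.4, -0.77, 0, 0, 0, 0], [0.4, -0.77, 0, 0, 0, 0], [0.4, -0.77, 0, 0, 0, 0], [0.4, -0.77, 0, 0, 0, 0], [0.4, -0.77, 0, 0, 0, 0], [0.4, -0.77, 0, 0, 0, 0], [0.4, -0.77, 0, 0, 0, 0], [0.4, -0.77, 0, 0, 0, 0], [0.4, -0.77, 0, 0, 0, 0], [0.4, -0.77, 0, 0, 0, 0], [0.4, -0.77, 0.3, 0, 0, 0], [0.4, -0.77, 0.3, 0, 0, 0], [0.4, -0.77, 0.3, 0, 0, 0], [0.4, -0.77, 0.3, 0, 0, 0], [0.3, -0.6, 0.3, 0, 0, 0], [0, 0, 0, 0, 0, 0]]

```text
clock: 2.02
position: [0.5658, -0.0899, 0.1685]
ee_rot: [0.999, -0.051, -0.001, -0.002]
ft_force: [-1.0, -0.3, -0.5]
grip_width: 0.499
grasp_force: 0.0
```

```bash
python3 -c "
from h import *
print(at(.0215,-.033,.075),at(.0215,-.033,.034))
cv2.imwrite('pics/t1.png',cv2.resize(camera('top')[130:270,240:380,::-1],None,fx=4,fy=4))"
```

```text
(array([ 0.316, -0.015,  2.336]), array([-0.033,  0.031,  0.123])) (array([ 0.319, -0.011,  3.361]), array([-0.033,  0.031,  0.123]))
```

>>> carry_out:
  commands:
    - [[0.3, 0, 0, 0, 0, 0.1], [0, 0, 0.6, 0, 0, 0], [0, 0, 0.6, 0, 0, 0], [0, 0, 0.6, 0, 0, 0], [0, 0, 0.45, 0, 0, 0], [0, 0, 0, 0, 0, 0], [0, 0, 0, 0, 0, 0]]

```text
clock: 2.65
position: [0.5762, -0.0991, 0.0811]
ee_rot: [0.998, -0.061, -0.001, 0.0]
ft_force: [1.0, 0.2, 0.5]
grip_width: 0.5
grasp_force: 0.0
```

```bash
python3 -c "
from h import *
print(at(.0215,-.033,.034))
a=cv2.resize(camera('top')[130:260,250:370,::-1],None,fx=4,fy=4);b=cv2.resize(camera('scene')[130:260,190:290,::-1],None,fx=4,fy=4)
cv2.imwrite('pics/t2.png',cv2.resize(np.hstack([a[:520],b[:520]]),(800,472)))"
```

```text
(array([ 0.024, -0.226,  1.178]), array([ 0.003,  0.015, -0.062]))
```

View pics/t2.png

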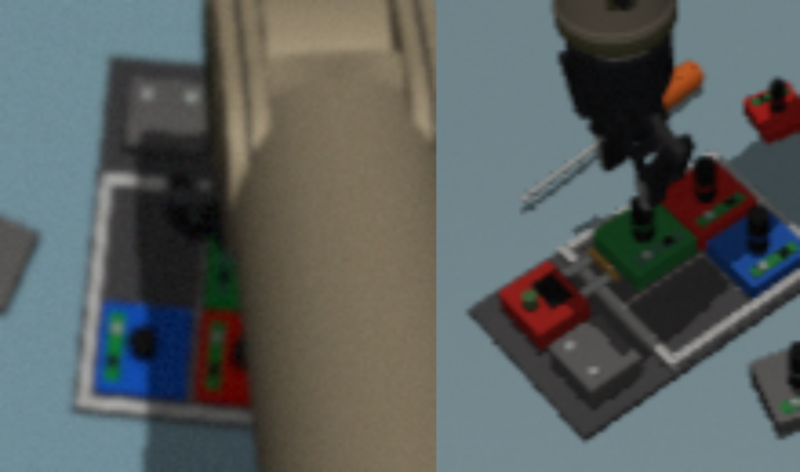

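The left half (top view) is mostly hidden by the arm. The right half (scene view) shows the fingers over the green post at about (640,215), slightly too far to the robot's right. I'll correct that and settle before going down.

>>> carry_out:
  commands:
    - [[0, -0.22, 0, 0, 0, -0.06], [0, 0, 0, 0, 0, 0], [0, 0, 0, 0, 0, 0], [0, 0, 0, 0, 0, 0]]

```text
clock: 3.08
position: [0.5782, -0.0892, 0.0819]
ee_rot: [0.998, -0.057, 0.0, 0.0]
ft_force: [0.2, -0.3, 1.3]
grip_width: 0.503
grasp_force: 0.0
```

```bash
python3 -c "
from h import *
print(at(.0215,-.033,.034),get_obs()['joint_velocities'].round(3))"
```

```text
(array([-0.   ,  0.026,  1.198]), array([ 0.002, -0.009,  0.014])) [ 0.006  0.004  0.005  0.003  0.001 -0.001 -0.   ]
```

>>> carry_out:
  commands:
    - [[0, 0.02, 0.3, 0, 0, 0], [0, 0, 0.3, 0, 0, 0], [0, 0, 0.3, 0, 0, 0], [0, 0, 0.25, 0, 0, 0], [0, 0, 0.05, 0, 0, 0], [0, 0, 0, 0, 0, 0]]

```text
clock: 3.58
position: [0.577, -0.0901, 0.0318]
ee_rot: [0.998, -0.057, -0.001, -0.0]
ft_force: [-0.5, -0.4, 0.6]
grip_width: 0.5
grasp_force: 0.0
```

>>> carry_out:
  commands:
    - [[0, 0, 0, 0, 0, 0], [0, 0, 0, 0, 0, 0], [0, 0, 0, 0, 0, 0], [0, 0, 0, 0, 0, 0], [0, 0, 0, 0, 0, 0], [0, 0, 0, 0, 0, 0]]
  hand: 1
  force: 20

```text
clock: 4.08
position: [0.5783, -0.0902, 0.0339]
ee_rot: [0.998, -0.057, 0.001, 0.0]
ft_force: [0.5, 0.1, 3.8]
grip_width: 0.202
grasp_force: 21.4
```

```bash
python3 -c "
from h import *
print(at(.0205,.033,.034),get_obs()['ft_force'].round(3))
cv2.imwrite('pics/t3.png',cv2.resize(camera('scene')[150:250,195:300,::-1],None,fx=6,fy=6))"
```

```text
(array([-0.026, -1.649, -0.004]), array([ 0.001, -0.01 ,  0.008])) [0.454 0.054 3.814]
```

View pics/t3.png

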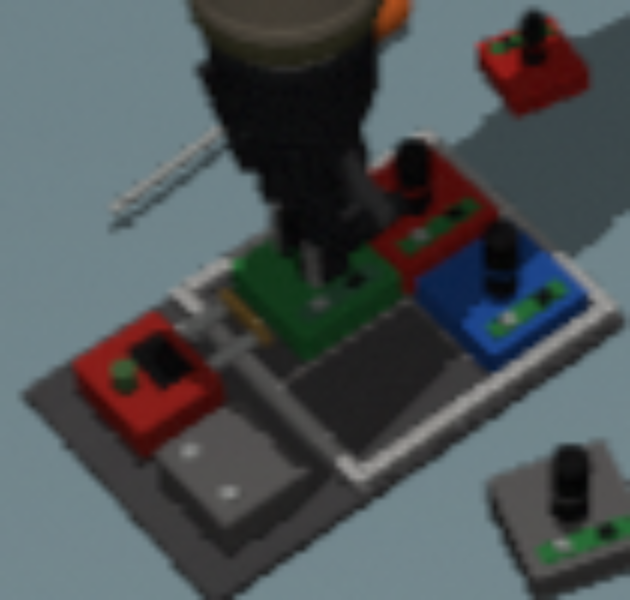

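The grip on the green post holds (17 mm, 21 N) and the carrier lies flat. I'll slide it towards tray +y.

>>> carry_out:
  commands:
    - [[-0.01, -0.06, 0, 0, 0, 0], [-0.01, -0.12, 0, 0, 0, 0], [0, -0.15, 0, 0, 0, 0], [0, -0.15, 0, 0, 0, 0], [0, -0.15, 0, 0, 0, 0], [0, -0.15, 0, 0, 0, 0], [0, -0.15, 0, 0, 0, 0], [0, -0.15, 0, 0, 0, 0], [0, -0.15, 0, 0, 0, 0], [0, -0.15, 0, 0, 0, 0], [0, -0.1, 0, 0, 0, 0], [0, -0.07, 0, 0, 0, 0], [0, -0.03, 0, 0, 0, 0], [0, -0.02, 0, 0, 0, 0], [0, 0, 0, 0, 0, 0], [0, 0, 0, 0, 0, 0]]

```text
clock: 5.47
position: [0.5849, -0.0261, 0.0339]
ee_rot: [0.998, -0.057, 0.001, -0.0]
ft_force: [0.6, 0.2, 6.6]
grip_width: 0.205
grasp_force: 21.6
```

```bash
python3 -c "
from h import *
print(at(.0205,.033,.034),get_obs()['ft_force'].round(3))"
```

```text
(array([-0.007, -0.037, -0.003]), array([-0.001, -0.011,  0.011])) [0.572 0.155 6.615]
```

>>> carry_out:
  commands:
    - [[0, -0.04, 0, 0, 0, 0], [0, 0, 0, 0, 0, 0], [0, 0, 0, 0, 0, 0]]

```text
clock: 5.72
position: [0.585, -0.0246, 0.0338]
ee_rot: [0.998, -0.057, 0.001, 0.0]
ft_force: [0.3, 0.2, 6.5]
grip_width: 0.204
grasp_force: 21.6
```

>>> carry_out:
  commands:
    - [[0, 0, 0, 0, 0, 0], [0, 0, 0, 0, 0, 0], [0, 0, 0, 0, 0, 0], [0, 0, -0.2, 0, 0, 0], [0, 0, -0.4, 0, 0, 0], [0, 0, -0.5, 0, 0, 0], [0, 0, -0.8, 0, 0, 0], [-0.6, 0.6, -0.3, 0, 0, 0], [-0.7, 0.7, 0, 0, 0, 0], [-0.3, 0.35, 0, 0, 0, 0], [0, 0, 0, 0, 0, 0], [0, 0, 0, 0, 0, 0], [0, 0, 0, 0, 0, 0]]
  hand: 0

```text
clock: 6.8
position: [0.514, -0.0826, 0.1218]
ee_rot: [0.998, -0.057, 0.0, -0.0]
ft_force: [0.4, 0.5, 0.6]
grip_width: 0.502
grasp_force: 0.0
```

```bash
python3 -c "
from h import *
print(at(-.041,-.033,.08),at(-.041,-.033,.034))
a=cv2.resize(camera('top')[140:260,260:360,::-1],None,fx=4,fy=4,interpolation=2);b=cv2.resize(camera('scene')[165:255,195:295,::-1],None,fx=4,fy=480/90,interpolation=2)
cv2.imwrite('pics/t4.png',np.hstack([a,b]))"
```

```text
(array([0.053, 0.004, 1.046]), array([-0.002, -0.009,  0.012])) (array([0.052, 0.005, 2.196]), array([-0.002, -0.009,  0.012]))
```

View pics/t4.png

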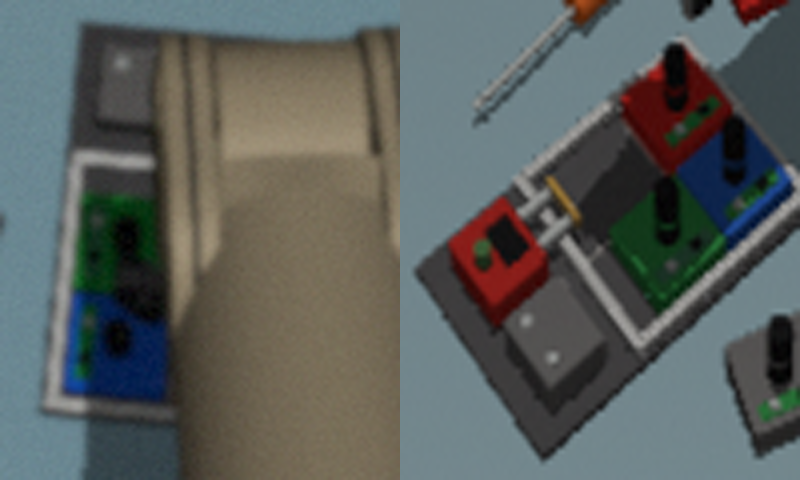

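Green now sits in the bay before the cover, with its post at about (665,190) in the right half. A check of the post offsets follows.

```bash
python3 -c "
from h import *
s=np.array([4,480/90])
X={k:ray('scene',(np.array(q)+.5)/s-.5+[195,165],.066) for k,q in dict(g=(666-400,184),b=(735-400,122),r=(675-400,48)).items()}
for k in X: print(k,inv(T0,X[k]))"
```

```text
g [0.01850364 0.02942737]
b [-0.04444613  0.02898453]
r [-0.04418907 -0.03809148]
```

>>> carry_out:
  commands:
    - [[0.05, 0, 0.3, 0, 0, 0], [0, 0, 0.5, 0, 0, 0], [0, 0, 0.5, 0, 0, 0], [0, 0, 0.45, 0, 0, 0], [0, 0, 0.3, 0, 0, 0], [0, 0, 0.1, 0, 0, 0], [0, 0, 0, 0, 0, 0], [0, 0, 0, 0, 0, 0]]

```text
clock: 7.57
position: [0.5159, -0.0832, 0.0356]
ee_rot: [0.998, -0.057, 0.0, -0.0]
ft_force: [-0.4, 1.4, -0.8]
grip_width: 0.498
grasp_force: 0.0
```

>>> carry_out:
  commands:
    - [[0, 0, 0, 0, 0, 0], [0, 0, 0, 0, 0, 0], [0, 0, 0, 0, 0, 0], [0, 0, 0, 0, 0, 0], [0, 0, 0, 0, 0, 0], [0, 0, 0, 0, 0, 0]]
  hand: 1

```text
clock: 8.07
position: [0.5162, -0.0835, 0.0363]
ee_rot: [0.998, -0.057, 0.001, 0.0]
ft_force: [-0.9, 0.0, 6.2]
grip_width: 0.202
grasp_force: 20.3
```

```bash
python3 -c "
from h import *
print(at(.020,-.033,.034),get_obs()['ft_force'].round(3))"
```

```text
(array([ 1.521, -0.01 ,  0.06 ]), array([ 0.003, -0.018,  0.008])) [-0.884  0.045  6.195]
```

>>> carry_out:
  commands:
    - [[0.06, -0.01, 0, 0, 0, 0], [0.1, 0, 0, 0, 0, 0], [0.14, 0, 0, 0, 0, 0], [0.14, 0, 0, 0, 0, 0], [0.14, 0, 0, 0, 0, 0], [0.14, 0, 0, 0, 0, 0], [0.14, 0, 0, 0, 0, 0], [0.14, 0, 0, 0, 0, 0], [0.14, 0, 0, 0, 0, 0], [0.14, 0, 0, 0, 0, 0], [0.1, 0, 0, 0, 0, 0], [0.07, 0, 0, 0, 0, 0], [0.03, 0, 0, 0, 0, 0], [0, 0, 0, 0, 0, 0], [0, 0, 0, 0, 0, 0], [0, 0, 0, 0, 0, 0]]

```text
clock: 9.4
position: [0.5753, -0.0899, 0.0363]
ee_rot: [0.998, -0.057, 0.001, 0.0]
ft_force: [1.1, -0.4, 5.3]
grip_width: 0.202
grasp_force: 20.3
```

>>> carry_out:
  commands:
    - [[0.02, 0, 0, 0, 0, 0], [0.02, 0, 0, 0, 0, 0], [0, 0, 0, 0, 0, 0], [0, 0, 0, 0, 0, 0]]

```text
clock: 9.73
position: [0.5766, -0.0901, 0.0363]
ee_rot: [0.998, -0.057, 0.001, 0.0]
ft_force: [-0.7, 0.7, 6.8]
grip_width: 0.203
grasp_force: 20.4
```

```bash
python3 -c "
from h import *
print(at(.020,-.033,.034),get_obs()['ft_force'].round(3))"
```

```text
(array([ 0.001, -0.001,  0.058]), array([ 0.002, -0.017,  0.007])) [-0.679  0.708  6.824]
```

>>> carry_out:
  commands:
    - [[0.03, 0, 0, 0, 0, 0], [0.02, 0, 0, 0, 0, 0], [0.02, 0, 0, 0, 0, 0], [0, 0, 0, 0, 0, 0], [0, 0, 0, 0, 0, 0]]

```text
clock: 10.15
position: [0.5794, -0.0904, 0.0364]
ee_rot: [0.998, -0.057, 0.001, 0.0]
ft_force: [-0.1, -1.0, 6.5]
grip_width: 0.203
grasp_force: 20.5
```

>>> carry_out:
  commands:
    - [[0.025, 0, 0, 0, 0, 0], [0, 0, 0, 0, 0, 0], [0, 0, 0, 0, 0, 0]]

```text
clock: 10.4
position: [0.5804, -0.0905, 0.0363]
ee_rot: [0.998, -0.057, 0.001, 0.0]
ft_force: [-1.1, -0.0, 6.7]
grip_width: 0.207
grasp_force: 20.5
```

>>> carry_out:
  commands:
    - [[0.025, 0, 0, 0, 0, 0], [0, 0, 0, 0, 0, 0], [0, 0, 0, 0, 0, 0]]

```text
clock: 10.65
position: [0.5814, -0.0907, 0.0363]
ee_rot: [0.998, -0.057, 0.001, 0.0]
ft_force: [-0.9, 0.2, 5.4]
grip_width: 0.199
grasp_force: 20.5
```

>>> carry_out:
  commands:
    - [[0.025, 0, 0, 0, 0, 0], [0, 0, 0, 0, 0, 0], [0, 0, 0, 0, 0, 0]]

```text
clock: 10.9
position: [0.5824, -0.0908, 0.0363]
ee_rot: [0.998, -0.057, 0.001, 0.0]
ft_force: [0.5, 0.1, 5.8]
grip_width: 0.208
grasp_force: 20.5
```

>>> carry_out:
  commands:
    - [[0.025, 0, 0, 0, 0, 0], [0, 0, 0, 0, 0, 0], [0, 0, 0, 0, 0, 0]]

```text
clock: 11.15
position: [0.5834, -0.0909, 0.0363]
ee_rot: [0.998, -0.057, 0.001, 0.0]
ft_force: [-0.2, 0.6, 6.2]
grip_width: 0.198
grasp_force: 20.5
```

>>> carry_out:
  commands:
    - [[0.025, 0, 0, 0, 0, 0], [0, 0, 0, 0, 0, 0], [0, 0, 0, 0, 0, 0]]

```text
clock: 11.4
position: [0.5844, -0.091, 0.0363]
ee_rot: [0.998, -0.057, 0.001, 0.0]
ft_force: [0.3, -1.0, 5.4]
grip_width: 0.203
grasp_force: 20.5
```

>>> carry_out:
  commands:
    - [[0.025, 0, 0, 0, 0, 0], [0, 0, 0, 0, 0, 0], [0, 0, 0, 0, 0, 0]]

```text
clock: 11.65
position: [0.5853, -0.0911, 0.0363]
ee_rot: [0.998, -0.057, 0.001, 0.0]
ft_force: [-0.1, -0.3, 6.4]
grip_width: 0.202
grasp_force: 20.5
```

>>> carry_out:
  commands:
    - [[0.025, 0, 0, 0, 0, 0], [0, 0, 0, 0, 0, 0], [0, 0, 0, 0, 0, 0]]

```text
clock: 11.9
position: [0.5864, -0.0912, 0.0364]
ee_rot: [0.998, -0.057, 0.001, 0.0]
ft_force: [0.1, -0.4, 5.6]
grip_width: 0.206
grasp_force: 20.5
```

>>> carry_out:
  commands:
    - [[0.025, 0, 0, 0, 0, 0], [0, 0, 0, 0, 0, 0], [0, 0, 0, 0, 0, 0]]

```text
clock: 12.15
position: [0.5871, -0.0913, 0.0363]
ee_rot: [0.998, -0.057, 0.001, 0.0]
ft_force: [-1.5, 0.4, 7.3]
grip_width: 0.205
grasp_force: 20.6
```

>>> carry_out:
  commands:
    - [[0.025, 0, 0, 0, 0, 0], [0, 0, 0, 0, 0, 0], [0, 0, 0, 0, 0, 0]]

```text
clock: 12.4
position: [0.5876, -0.0914, 0.0363]
ee_rot: [0.998, -0.057, 0.0, 0.0]
ft_force: [-4.3, 1.1, 10.7]
grip_width: 0.205
grasp_force: 20.8
```

Contact was felt at tray x of about 30 mm, and the force is rising. I'll press on gently.

>>> carry_out:
  commands:
    - [[0.025, 0, 0, 0, 0, 0], [0, 0, 0, 0, 0, 0]]

```text
clock: 12.57
position: [0.5881, -0.0914, 0.0363]
ee_rot: [0.998, -0.057, -0.0, 0.0]
ft_force: [-7.8, 1.7, 12.9]
grip_width: 0.203
grasp_force: 21.0
```

>>> carry_out:
  commands:
    - [[0.02, 0, 0, 0, 0, 0], [0, 0, 0, 0, 0, 0]]

```text
clock: 12.73
position: [0.5885, -0.0915, 0.0363]
ee_rot: [0.998, -0.057, -0.001, 0.0]
ft_force: [-9.6, 1.7, 14.6]
grip_width: 0.201
grasp_force: 21.2
```

>>> carry_out:
  commands:
    - [[0.015, 0, 0, 0, 0, 0], [0, 0, 0, 0, 0, 0], [0, 0, 0, 0, 0, 0], [0, 0, 0, 0, 0, 0], [0, 0, 0, 0, 0, 0], [0, 0, 0, 0, 0, 0], [0, 0, 0, 0, 0, 0], [0, 0, 0, 0, 0, 0], [0, 0, 0, 0, 0, 0]]

```text
clock: 13.48
position: [0.5889, -0.0915, 0.0363]
ee_rot: [0.998, -0.057, -0.001, 0.0]
ft_force: [-10.1, 0.8, 14.9]
grip_width: 0.201
grasp_force: 21.3
```

>>> carry_out:
  commands:
    - [[-0.02, 0, 0, 0, 0, 0], [-0.03, 0, 0, 0, 0, 0], [-0.04, 0, 0, 0, 0, 0], [-0.04, 0, 0, 0, 0, 0], [0, 0, 0, 0, 0, 0], [0, 0, 0, 0, 0, 0]]

```text
clock: 13.98
position: [0.5854, -0.0911, 0.0363]
ee_rot: [0.998, -0.057, 0.001, 0.0]
ft_force: [-1.6, 0.2, 6.4]
grip_width: 0.202
grasp_force: 20.4
```

```bash
python3 -c "
from h import *
print(at(.028,-.033,.034),get_obs()['ft_force'].round(3))"
```

```text
(array([-0.021, -0.001,  0.058]), array([ 0.002, -0.016,  0.007])) [-1.588  0.231  6.41 ]
```

>>> carry_out:
  commands:
    - [[0, 0, 0, 0, 0, 0], [0, 0, 0, 0, 0, 0], [0, 0, 0, 0, 0, 0], [0, 0, -0.2, 0, 0, 0], [0, 0, -0.4, 0, 0, 0], [0, 0, -0.5, 0, 0, 0], [0, 0, -0.8, 0, 0, 0], [-0.3, -0.3, -0.2, 0, 0, 0], [-0.5, -0.5, 0, 0, 0, 0], [-0.5, -0.5, 0, 0, 0, 0], [-0.3, -0.3, 0, 0, 0, 0], [-0.1, -0.05, 0, 0, 0, 0], [0, 0, 0, 0, 0, 0], [0, 0, 0, 0, 0, 0], [0, 0, 0, 0, 0, 0]]
  hand: 0

```text
clock: 15.23
position: [0.5254, -0.0189, 0.1194]
ee_rot: [0.998, -0.058, 0.0, 0.0]
ft_force: [-0.2, 0.8, 0.3]
grip_width: 0.505
grasp_force: 0.0
```

```bash
python3 -c "
from h import *
print(at(-.041,.0335,.036))
a=cv2.resize(camera('top')[140:260,260:360,::-1],None,fx=4,fy=4,interpolation=2);b=cv2.resize(camera('scene')[165:255,195:295,::-1],None,fx=4,fy=480/90,interpolation=2)
cv2.imwrite('pics/t5.png',np.hstack([a,b]))"
```

```text
(array([-0.048, -0.042,  2.086]), array([ 0.003, -0.004, -0.006]))
```

View pics/t5.png

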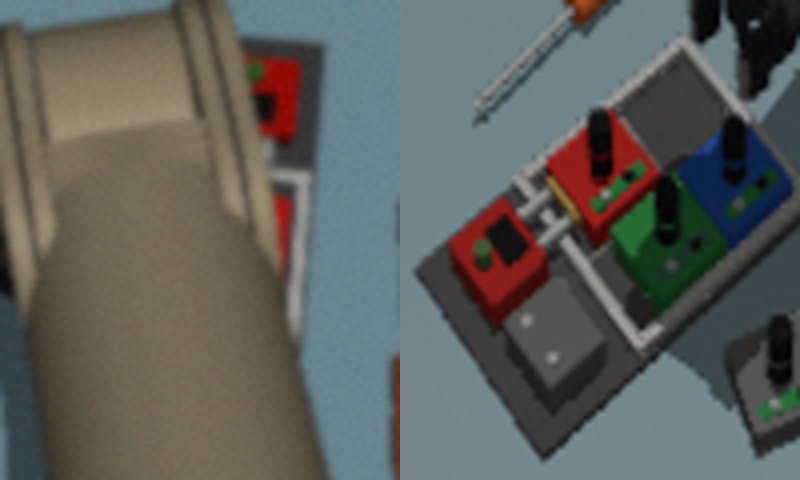

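Red is at the pad with its post at about (600,125) in the right half. Green and blue have not moved. Now I'll grasp blue.

>>> carry_out:
  commands:
    - [[-0.05, -0.04, 0.3, 0, 0, 0], [0, 0, 0.5, 0, 0, 0], [0, 0, 0.5, 0, 0, 0], [0, 0, 0.4, 0, 0, 0], [0, 0, 0.25, 0, 0, 0], [0, 0, 0.1, 0, 0, 0], [0, 0, 0, 0, 0, 0], [0, 0, 0, 0, 0, 0]]

```text
clock: 16.0
position: [0.5235, -0.0159, 0.0379]
ee_rot: [0.998, -0.057, 0.0, -0.0]
ft_force: [-0.6, -0.0, -0.9]
grip_width: 0.503
grasp_force: 0.0
```

>>> carry_out:
  commands:
    - [[0, 0, 0, 0, 0, 0], [0, 0, 0, 0, 0, 0], [0, 0, 0, 0, 0, 0], [0, 0, 0, 0, 0, 0], [0, 0, 0, 0, 0, 0], [0, 0, 0, 0, 0, 0]]
  hand: 1

```text
clock: 16.5
position: [0.5237, -0.0159, 0.0382]
ee_rot: [0.998, -0.057, 0.001, 0.0]
ft_force: [-0.4, -0.1, 6.4]
grip_width: 0.202
grasp_force: 21.6
```

```bash
python3 -c "
from h import *
print(at(-.041,-.033,.036),get_obs()['ft_force'].round(3))"
```

```text
(array([0.002, 1.689, 0.056]), array([ 0.002, -0.016,  0.008])) [-0.42  -0.078  6.383]
```

>>> carry_out:
  commands:
    - [[0, 0.06, 0, 0, 0, 0], [0, 0.12, 0, 0, 0, 0], [0, 0.15, 0, 0, 0, 0], [0, 0.15, 0, 0, 0, 0], [0, 0.15, 0, 0, 0, 0], [0, 0.15, 0, 0, 0, 0], [0, 0.15, 0, 0, 0, 0], [0, 0.15, 0, 0, 0, 0], [0, 0.15, 0, 0, 0, 0], [0, 0.15, 0, 0, 0, 0], [0, 0.12, 0, 0, 0, 0], [0, 0.09, 0, 0, 0, 0], [0, 0.05, 0, 0, 0, 0], [0, 0.03, 0, 0, 0, 0], [0, 0.01, 0, 0, 0, 0], [0, 0, 0, 0, 0, 0], [0, 0, 0, 0, 0, 0], [0, 0, 0, 0, 0, 0]]

```text
clock: 18.0
position: [0.5162, -0.0827, 0.0382]
ee_rot: [0.998, -0.057, 0.001, 0.0]
ft_force: [-0.2, -0.7, 4.9]
grip_width: 0.205
grasp_force: 21.7
```

```bash
python3 -c "
from h import *
print(at(-.041,-.033,.036),get_obs()['ft_force'].round(3))"
```

```text
(array([-0.002,  0.009,  0.056]), array([ 0.002, -0.019,  0.009])) [-0.187 -0.67   4.948]
```

Blue is on the centre line with no wall force. I'll release it, lift, and move away to look.

>>> carry_out:
  commands:
    - [[0, 0, 0, 0, 0, 0], [0, 0, 0, 0, 0, 0], [0, 0, 0, 0, 0, 0], [0, 0, -0.2, 0, 0, 0], [0, 0, -0.4, 0, 0, 0], [0, 0, -0.6, 0, 0, 0], [0, 0, -0.8, 0, 0, 0], [0, 0, -0.8, 0, 0, 0], [0, 0, -0.8, 0, 0, 0], [-0.2, 0.6, -0.5, 0, 0, 0], [-0.2, 0.8, 0, 0, 0, 0], [-0.2, 0.8, 0, 0, 0, 0], [-0.2, 0.8, 0, 0, 0, 0], [-0.2, 0.8, 0, 0, 0, 0], [-0.2, 0.8, 0, 0, 0, 0], [-0.1, 0.7, 0, 0, 0, 0], [0, 0.4, 0, 0, 0, 0], [0, 0, 0, 0, 0, 0], [0, 0, 0, 0, 0, 0]]
  hand: 0

```text
clock: 19.58
position: [0.4373, -0.3035, 0.2016]
ee_rot: [0.998, -0.058, 0.0, -0.0]
ft_force: [1.4, 0.6, -0.4]
grip_width: 0.504
grasp_force: 0.0
```

```bash
python3 -c "
from h import *
a=cv2.resize(camera('top')[140:260,260:360,::-1],None,fx=4,fy=4,interpolation=2);b=cv2.resize(camera('scene')[165:255,195:295,::-1],None,fx=4,fy=480/90,interpolation=2)
cv2.imwrite('pics/t6.png',np.hstack([a,b]))"
```

```text
(no output)
```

View pics/t6.png

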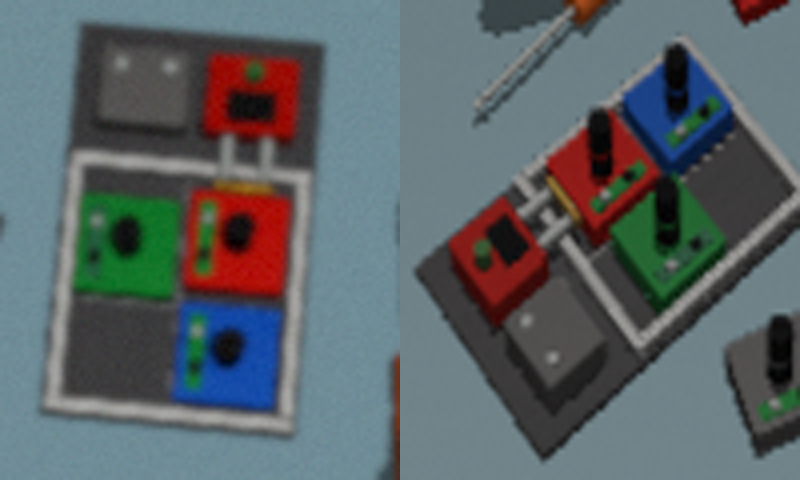

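All three carriers are in their bays. In the left half, green is centred at about (128,245), red at (238,242) and blue at (228,355). I'll do a quick numeric check, then hand in if it is good.

```bash
python3 - <<'E'
from h import *
cv=lambda L:(np.array(L)+.5)/4-.5+[260,140]
W=[(.071,.066,.006),(.071,-.066,.006),(-.074,-.066,.016),(-.074,.066,.016),(.079,.074,.016),(.079,-.074,.016)]
ok=[]
for k,L in dict(green=[(82,194),(181,200),(175,297),(74,291)],red=[(190,190),(292,195),(284,295),(184,291)],blue=[(180,303),(281,308),(276,409),(172,403)]).items():
    B,r=fit("top",[(.03,.03,.026),(.03,-.03,.026),(-.03,-.03,.026),(-.03,.03,.026)],cv(L)); p=inv(T0,B); print(k,p.round(4)); ok.append(abs(abs(p[1])-.033)<.004)
print(ok, hand_in() if all(ok) else "no")
E
```

```text
green [0.0203 0.0338]
red [ 0.028  -0.0317]
blue [-0.0415 -0.0312]
the job is handed in; nothing more can be done
[np.True_, np.True_, np.True_] None
```

I've handed the job in, with no verdict reported back: green sits in the bay before the cover, red was pressed at about 8–10 N for over half a second and left before the head, and blue is in the bay red left, each measured within 2 mm of its bay's centre line.

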